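# Roll two sample vials up past the spring catch of a vial rack

### The arm

A 6-joint arm with a two-finger parallel gripper is mounted at the origin on a cart in front of the work surface, level with it; the furniture and walls round the work are solid. World frame = base frame: x ahead of the robot, y to its left, z up, the work surface at z = 0. Lengths are in m, angles in rad, forces in N, time in s.
With the tool pointing down it reaches from about 0.25 to 0.725 m from the base axis. Payload 4 kg.
Tool frame: the origin (TCP) lies at the very end of the fingers, on their centre line; the grasp point (between the pads) lies 19 mm behind it; z points along the fingers, y is the line along which they close (so a half turn about z gives the same grasp; the last joint's range is limited). The gripper opens to 85 mm and grips with 20 to 120 N. Pads are 22 mm wide; open, the fingers measure 114 mm over their backs; the gripper's body (76 mm by 85 mm) begins 54 mm behind the grasp point. The pads swing forward as they close: fully open they stand 13 mm farther back than shut.
Start: joints at [-1.143, 0.241, 0.005, 1.335, 0, 1.571], TCP at [0.207, -0.455, 0.231] pointing down, gripper open.
Joint ranges: [-2.72, 2.72], [-1.05, 1.87], [-1.09, 1.28], [-1.99, 2.15], [-1.42, 1.44], [-3.14, 3.14]. Speed limits (rad/s): [2.79, 2.79, 3.14, 3.14, 3.14, 3.14].

### API

Orientations are given as a unit quaternion [x, y, z, w].
In Python, from workcell import bot, vision, workorder, boxes_of gives the robot as it stands.
- The arm moves only by the tool send_rows, never from a script. Its argument "motion" is text: rows parted by semicolons, each of 5 numbers parted by spaces: the closure, from -1 (fully open) to 1 (shut), so that 0 is half open, then the shift along the tool's x, y, z in cm, then the turn about the tool's z in rad. In form: claw x y z twist; .... A call has 1 to 5 rows; each row is the pose to reach, as a shift and turn from the pose commanded when the call began, along the tool's axes at that moment; what a row does not reach only later rows make up. A row lasts 1/10 s, in which the tool goes at most 50 mm and 8.59 degrees, less where a joint would pass 70% of its speed; a pose out of reach is approached as far as the arm can. A call with a gripper value outside its range is refused whole. The fingers move at their own pace and stop on an object; the grip force is fixed at half the most. Time passes only in rows, so rows that repeat a pose let the fingers close. It gives the time, the measured TCP pose, the force, the opening and the grip force at its end, in the units of the state.
- bot.get_obs(): the state, without advancing time (a new reading comes with each control period).
- vision.camera(name): name is "side" or "top"; returns the picture (400x640x3 uint8, red, green, blue); there is no depth.
- vision.camera_model(name): a dict with "fov_y" (degrees; the focal length in pixels is half the picture's height over the tangent of half this angle, whatever the lens; pixels are square), "cx", "cy" (the principal point, pixels), "k1" (the pictures are not rectified: a ray, as slopes to the right and down, at radius r is drawn at 1 + k1 r^2 times it, then the intrinsics apply), "world_from_camera" (4x4, takes a point from camera to world coordinates). Camera axes: x right, y down, z forward; pixel columns grow to the right and rows downward; lengths in m; the calibration is good to about 2 mm. A picture is of the moment at which its call begins. camera_model takes no time and is no camera call.
- workorder.job_done(): hands the job in; it is judged then, once.
Trained networks look in the newest picture that a camera, given by its name, has taken for a name from the list of things; names that differ only in an ending like _2 or _b are one class to them, and where a whole thing is asked for, a point or a joint stands for the part that bears it (a point fixed in the world has none). Each returns a list of dicts, best first, with "conf" (0 to 1); they miss things now and then, are a little off and sometimes report something else, mostly with a low value. They report only what shows in the picture. A call takes as long as a camera call.
- boxes_of(camera, target): "rect" ([centre column, centre row, width, height] in pixels, round what is visible of it).
The state is a dict: "clock": time; "joint_pos": joint angles; "joint_vel": joint speeds; "tau": joint torques, N m; "eef_pos": TCP position; "tool_rot": TCP orientation; "ft_force": force on the tool from outside, world axes, zero at the start; "ft_torque": the same for the moment, N m; "grip_width": finger opening in m; "grasp_force": force on a finger pad.
Only numpy, scipy, OpenCV 4.12 (cv2) and the standard library are available. Lean on these libraries where they do the work, as an engineer would, in place of code of your own. Each camera call takes 0.05 s, during which the arm holds its last target. There are 200 camera calls.

### The job

Two sample vials lie on their sides in the level loading tray of the small steel rack. With a fingertip behind them, gently roll both up the sloping gutter, over the spring fork in its floor, so that the fork springs up below them and holds them at the top of the gutter when you take your hand away. One after the other or both together, as you like, but only push: do not grip or lift the vials, and leave everything else on the bench where it stands.

Things in the scene. Friction and masses are not known exactly. Their poses are not given: they have to be found in the camera images.
- vial_rack: Front-loading vial rack of folded steel sheet, fixed to the bench: a trough 70 mm wide inside, open on top, side walls 2.5 mm thick and 26 mm above the floor all along. Level loading tray from x = -190 to -20 mm, then a gutter climbing at 13 degrees to a top plate at x = +160 mm. Origin on the bench under its middle; x level along the trough to the high end, y across, z up.
- tray (a point): Middle of the level tray's floor: rack x = -105 mm, 14 mm above the bench. The tray's low end, 85 mm behind, has only a lip 6 mm high; its floor bends up into the slope 85 mm ahead.
- catch (a point): On the gutter floor in mid-width at the free ends of the fork, 97.5 mm up the slope from the bend (rack x = +75 mm). x up the slope along the floor, z square to the floor. The rubber face of the top stop is 75.5 mm farther up. A vial held by the fork has its axis 15 mm up the slope from here, the next one 33 mm higher, which leaves about 11 mm free to the stop.
- fork (a joint): Spring fork in the gutter floor: two prongs 7 mm wide, 17 mm either side of mid-width, hinged under the floor 37 mm down the slope from catch, rising up the slope to 9.5 mm at their free ends. 0 = up (rad), 0.25 = flush, 0.36 = end. The weak spring (0.2 N) gives way under a vial and lifts the prongs behind it. A fingertip lower than 9.5 mm over the floor there keeps them down.
- vial_e_mid (a point): Glass sample vial with a white cap, 32 mm in diameter, 66 mm long, about 35 g, lying across the loading tray, either nearer to the slope or farther from it than the other. Point on its axis half-way along, 16 mm above the floor it rolls on; z along the axis to the cap. It rolls easily and rolls back down the slope if let go below the fork.
- vial_f_mid (a point): Second glass sample vial of the same size and weight with a black cap, lying across the same tray 80 to 135 mm from the first. Point on its axis half-way along; z along the axis to the cap.
- vial_a: Smaller sample vial, 25 x 52 mm, standing on the bench beside the tray; to be left alone. Origin at the middle of its foot.
- vial_b: Smaller sample vial, 25 x 52 mm, standing behind the low end of the tray; to be left alone. Origin at the middle of its foot.
- vial_c: Smaller sample vial, 25 x 52 mm, standing on the bench beside the tray; to be left alone. Origin at the middle of its foot.
- timer: Bench timer, 44 x 68 x 55 mm, near the computer; to be left alone. Origin at the middle of its underside.
- petri_dish: Glass dish with lid, 65 mm across, 15 mm high, on the near right part of the bench; to be left alone. Origin at the middle of its underside.
- tweezers: Steel tweezers, 126 mm long, lying on the near part of the bench; to be left alone. Origin at the middle of its underside.
- buffer (a joint): Top stop of the gutter: a rubber-faced plate 58 mm wide, from 2 to 26 mm above the gutter floor, on sprung pins. 0 = out (as at the start); grows as it is pushed up the slope, to its hard end at 0.008 (m). It needs 2 N to start and 7 N at its end. Need not be touched.

How it is judged:
By the outcome, as a careful person would: the job done as asked, in the order asked, and still so for the second after the job is handed in, with the robot touching nothing.
It also fails if it takes over 38 s, if anything falls off the work surface, if the arm or the gripper's body presses on something with over 40 N, if the wrist force passes 120 N, or if a joint passes its speed limit or range.

## Working session

There is one attempt and no reset: what is moved stays moved. The work goes in short steps, Python scripts to look and compute and a tool call to move; the robot and the scene stay as the last step left them, time stands still between calls to the robot, and variables do not carry over. Pictures are saved under pics/ and viewed, at most 10 in all, crops included, and the job is handed in when it is done.

Besides the shell and the picture viewer there is one more tool, called by a JSON object that holds its "method" and its "body". send_rows: Moves the arm, as the interface text tells. Its arguments: {"type":"object","properties":{"motion":{"type":"string"}},"required":["motion"]}

```bash
ls; mkdir -p pics
python3 - <<'E'
from workcell import bot, vision, workorder, boxes_of
import cv2,numpy as np
o=bot.get_obs();print({k:np.round(v,3) for k,v in o.items()})
for c in("top","side"):
    im=vision.camera(c);cv2.imwrite(f"pics/{c}0.png",im[:,:,::-1])
    m=vision.camera_model(c);print(c,m)
    for n in("vial_rack","vial_e_mid","vial_f_mid","vial_a","fork","buffer"):
        print(n,[(np.round(d["rect"],1).tolist(),round(d["conf"],2)) for d in boxes_of(c,n)[:4]])
E
```

```text
pics
{'clock': np.float64(0.0), 'joint_pos': array([-1.143,  0.241,  0.004,  1.335,  0.   ,  1.571]), 'joint_vel': array([-0.002,  0.002,  0.001, -0.   ,  0.   ,  0.001]), 'tau': array([ 0.0000e+00, -3.7232e+01,  2.5241e+01,  1.7000e-02,  0.0000e+00,
        0.0000e+00]), 'eef_pos': array([ 0.207, -0.454,  0.23 ]), 'tool_rot': array([ 0.977,  0.212, -0.   , -0.001]), 'ft_force': array([ 0.667, -1.136, -0.217]), 'ft_torque': array([ 0.002, -0.014, -0.037]), 'grasp_force': np.float64(0.0), 'grip_width': np.float64(0.086)}
top {'fov_y': 52.31706313787257, 'cx': 324.2133546241951, 'cy': 202.55640838852457, 'k1': -0.0410792294486684, 'world_from_camera': array([[-2.10291595e-02, -9.88955861e-01,  1.46710870e-01,
         3.82814890e-01],
       [-9.99778861e-01,  2.07929068e-02, -3.14388455e-03,
        -1.94283742e-01],
       [ 5.86176047e-05, -1.46744539e-01, -9.89174422e-01,
         1.08680754e+00],
       [ 0.00000000e+00,  0.00000000e+00,  0.00000000e+00,
         1.00000000e+00]])}
vial_rack [([300.5, 196.2, 140.7, 55.9], 0.94), ([234.0, 183.4, 9.2, 19.1], 0.31)]
vial_e_mid [([313
[... 334 characters left out ...]
'cy': 204.00582055795053, 'k1': -0.05589661669800793, 'world_from_camera': array([[ 0.9571928 ,  0.20738905, -0.20192008,  0.78117655],
       [ 0.28857568, -0.62953161,  0.72139728, -1.11688468],
       [ 0.02249482, -0.74878551, -0.66243056,  0.88954363],
       [ 0.        ,  0.        ,  0.        ,  1.        ]])}
vial_rack [([333.9, 195.0, 76.9, 107.4], 0.76)]
vial_e_mid [([331.6, 202.8, 30.8, 15.8], 0.64)]
vial_f_mid [([313.3, 226.9, 27.2, 13.1], 0.52), ([235.9, 297.8, 26.1, 28.5], 0.29)]
vial_a [([346.5, 236.8, 11.4, 22.2], 0.76), ([272.2, 246.8, 10.4, 25.9], 0.61), ([356.2, 224.6, 11.8, 18.8], 0.59)]
fork [([346.9, 178.2, 15.6, 12.4], 0.63)]
buffer [([360.1, 150.3, 19.5, 5.3], 0.7)]
```

Run:
```python
import cv2
a=cv2.imread("pics/top0.png")[140:270,200:420];cv2.imwrite("pics/tc.png",cv2.resize(a,None,fx=3.6,fy=3.6,interpolation=2))
a=cv2.imread("pics/side0.png")[120:290,220:430];cv2.imwrite("pics/sc.png",cv2.resize(a,None,fx=3.5,fy=3.5,interpolation=2))
```

```text
(no output)
```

View pics/tc.png

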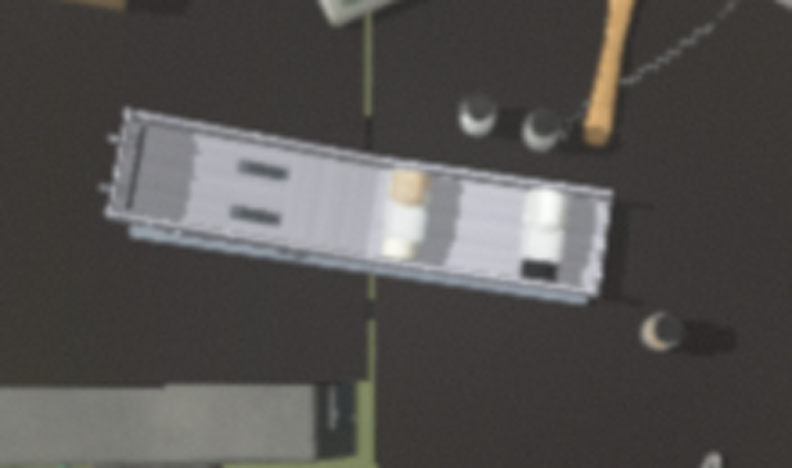

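View pics/sc.png

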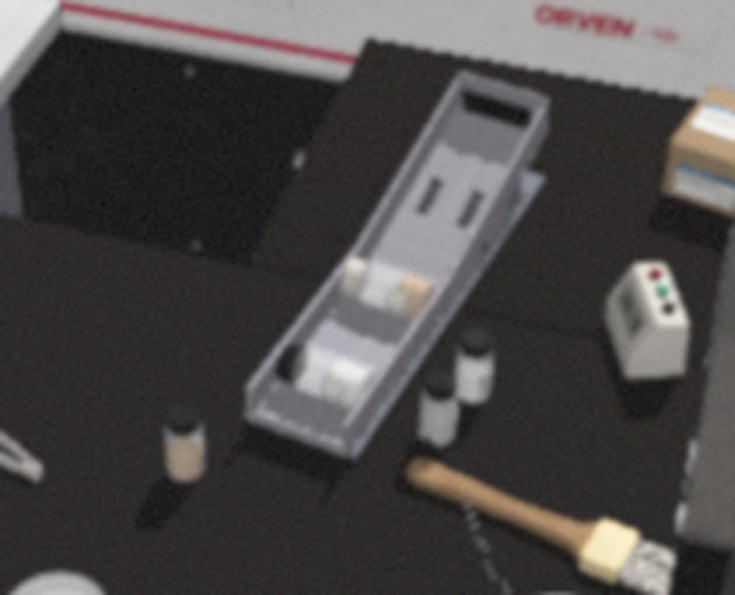

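View pics/top0.png

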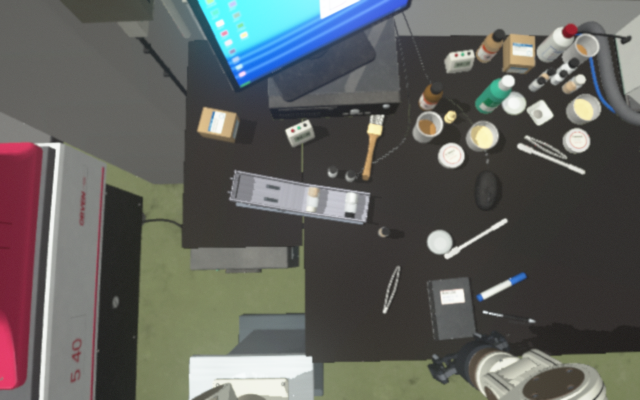

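The crops show the rack's low end on the right in the top view, at about crop x=605. White-capped vial e is near the slope, around crop (404,215). Black-capped vial f is near the lip, around crop (542,235). Next I fit the rack pose from its corners in both views.

```bash
cat > h.py <<'E'
from workcell import bot, vision, workorder, boxes_of
import cv2,numpy as np
from scipy.optimize import least_squares
M={c:vision.camera_model(c) for c in("top","side")}
def proj(c,P):
    m=M[c];T=np.linalg.inv(m["world_from_camera"]);p=T[:3,:3]@np.asarray(P,float)+T[:3,3]
    f=200/np.tan(np.radians(m["fov_y"]/2));s=p[:2]/p[2];s=s*(1+m["k1"]*(s@s))
    return s*f+[m["cx"],m["cy"]]
def ray_z(c,uv,z):
    return least_squares(lambda q:proj(c,[q[0],q[1],z])-uv,[.4,-.2]).x
def rw(r,P): # rack(x,y,yaw) -> world
    c,s=np.cos(r[2]),np.sin(r[2]);return np.array([r[0]+c*P[0]-s*P[1],r[1]+s*P[0]+c*P[1],P[2]])
def wr(r,P):
    c,s=np.cos(r[2]),np.sin(r[2]);d=np.array(P[:2])-r[:2];return np.array([c*d[0]+s*d[1],-s*d[0]+c*d[1]])
def floor(x): return .014+max(0,x+.02)*np.tan(np.radians(13))
E
python3 - <<'E'
from h import *
W=.0375;zt=floor(.16)+.026
t=lambda u,v:(200+u/3.6,140+v/3.6); s=lambda u,v:(220+u/3.5,120+v/3.5)
# rack +y is left of +x ; top-view far side (up in image)= world +x = rack -y
obs=[("top",(-.19,-W,.04),t(611,192)),("top",(-.19,W,.04),t(600,296)),("top",(.16,-W,zt),t(128,110)),("top",(.16,W,zt),t(108,217)),
("side",(-.19,W,.04),s(248,388)),("side",(-.19,-W,.04),s(353,432)),("side",(.16,W,zt),s(460,75)),("side",(.16,-W,zt),s(548,97))]
f=lambda r:np.concatenate([proj(c,rw(r,P))-uv for c,P,uv in obs])
R=least_squares(f,[.4,-.14,1.43],loss="soft_l1").x
print(R,np.round(f(R).reshape(-1,2),1))
np.save("R.npy",R)
for n,a,b in(("e",t(404,214),s(388,286)),("f",t(542,234),s(330,373))):
    for c,uv in(("top",a),("side",b)): print(n,c,wr(R,ray_z(c,uv,.034)))
for n in("a",): print([ (wr(R,ray_z("top",d["rect"][:2],.045)),d["conf"]) for d in boxes_of("top","vial_a")])
for x in(-.19,-.15,.075):print(x,rw(R,(x,0,floor(x))))
E
```

```text
[ 0.55730872 -0.12412807  1.40849928] [[ 0.3 -1.4]
 [-0.3 -2. ]
 [-1.  -0.6]
 [-0.6 -1.4]
 [-1.1  0.9]
 [-2.3 -1.1]
 [-1.3  0. ]
 [-1.   1.2]]
e top [-0.04327463  0.00249489]
e side [-0.04244151 -0.00022803]
f top [-0.14452719  0.0029273 ]
f side [-0.14227203 -0.00307142]
[(array([-0.24521108,  0.06283905]), 0.6), (array([-0.12848468, -0.06996772]), 0.47)]
-0.19 [ 0.52660748 -0.31163123  0.014     ]
-0.15 [ 0.53307089 -0.27215688  0.014     ]
0.075 [ 0.56942763 -0.05011367  0.03593248]
```

```bash
cat >> h.py <<'E'
from scipy.spatial.transform import Rotation as Ro
def shift(o,T,R):
    r=Ro.from_quat(o["tool_rot"]);d=r.inv().apply(np.array(T)-o["eef_pos"])*100
    y=r.apply([0,1,0]);a=np.arctan2(y[1],y[0])-(R[2]+np.pi);a=(a+np.pi/2)%np.pi-np.pi/2
    return np.round(d,2),round(a,3)
E
python3 - <<'E'
from h import *
R=np.load("R.npy");o=bot.get_obs();print(Ro.from_quat(o["tool_rot"]).as_matrix().round(3))
print(shift(o,rw(R,(-.19,0,.12)),R))
E
```

```text
[[ 0.91   0.415  0.   ]
 [ 0.415 -0.91  -0.   ]
 [-0.     0.    -1.   ]]
(array([34.99,  0.2 , 11.14]), np.float64(0.59))
```

{"method": "send_rows", "body": {"motion": "1 5 0 0 0.15; 1 10 0 0 0.3; 1 15 0 0 0.45; 1 20 0.1 0 0.59; 1 25 0.1 3 0.59"}}

```text
clock: 1.25
eef_pos: [0.4154, -0.3631, 0.2146]
tool_rot: [0.997, -0.083, 0.003, 0.002]
ft_force: [1.4, -0.9, 1.0]
grip_width: 0.0123
grasp_force: 0.0
```

Run:
```python
from h import *
R=np.load("R.npy");o=bot.get_obs();print(o["clock"],o["grip_width"],wr(R,o["eef_pos"]),o["eef_pos"])
print(shift(o,rw(R,(-.19,0,.12)),R))
```

```text
1.25 0.012263063638429245 [-0.25875345  0.10138449] [ 0.41544574 -0.36309891  0.21455045]
(array([10.06, -6.95,  9.49]), np.float64(-0.004))
```

{"method": "send_rows", "body": {"motion": "1 4 -3 3 0; 1 8 -5.5 7 0; 1 8 -5.5 7 0; 1 8 -5.5 7 0"}}

```text
clock: 1.65
eef_pos: [0.5005, -0.3191, 0.1389]
tool_rot: [0.997, -0.079, -0.002, -0.001]
ft_force: [-0.0, -0.4, 0.5]
grip_width: 0.0004
grasp_force: 0.0
```

Run:
```python
from h import *
R=np.load("R.npy");o=bot.get_obs();print(o["clock"],o["grip_width"],wr(R,o["eef_pos"]),o["eef_pos"],o["ft_force"])
print(shift(o,rw(R,(-.19,0,.08)),R))
im=vision.camera("side");a=im[150:290,220:400];cv2.imwrite("pics/s1.png",cv2.resize(a,None,fx=4,fy=4,interpolation=2)[:,:,::-1])
print(proj("side",o["eef_pos"]),"crop",(proj("side",o["eef_pos"])-[220,150])*4)
im=vision.camera("top");cv2.imwrite("pics/t1.png",im[:,:,::-1])
```

```text
1.65 0.00039688921466515597 [-0.20154622  0.02453353] [ 0.50053064 -0.31906145  0.138888  ] [-0.02900952 -0.36792112  0.46414764]
(array([ 2.49, -1.13,  5.88]), np.float64(0.003))
[291.87086141 204.74735279] crop [287.48344563 218.98941116]
```

View pics/s1.png

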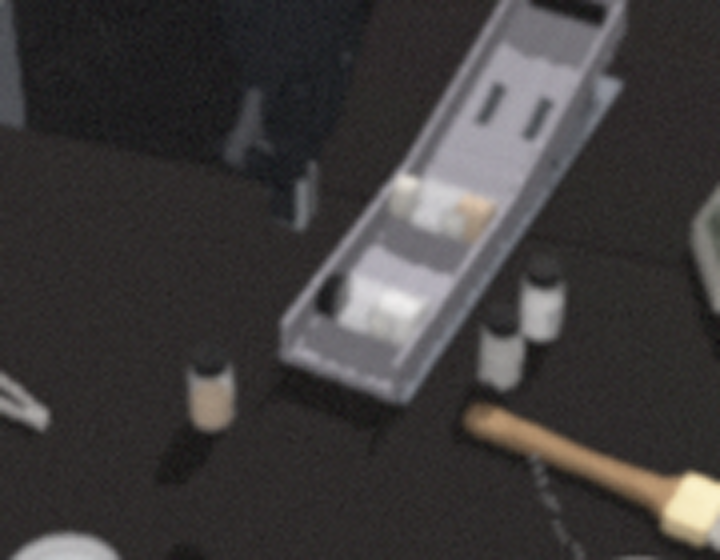

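The fingertip shows at about crop (293,228) and the TCP projects to (287,219), so the TCP is the tip with the gripper shut. I'll move over the lip and lower.

{"method": "send_rows", "body": {"motion": "1 1.3 -0.8 3 0; 1 2.5 -1.3 5 0; 1 2.5 -1.4 7 0; 1 2.5 -1.4 7 0; 1 2.5 -1.4 7 0"}}

```text
clock: 2.25
eef_pos: [0.5266, -0.3128, 0.0734]
tool_rot: [0.997, -0.082, 0.0, 0.0]
ft_force: [-0.4, -0.8, -0.2]
grip_width: 0.0
grasp_force: 0.0
```

Run:
```python
from h import *
R=np.load("R.npy");o=bot.get_obs();print(o["clock"],wr(R,o["eef_pos"]),o["eef_pos"],o["ft_force"])
print(shift(o,rw(R,(-.187,0,.025)),R))
a=vision.camera("top")[170:230,220:400];cv2.imwrite("pics/t2.png",cv2.resize(a,None,fx=4.4,fy=4.4,interpolation=2)[:,:,::-1])
b=vision.camera("side")[170:270,260:400];b=cv2.resize(b,None,fx=3,fy=3,interpolation=2);a=cv2.imread("pics/t2.png")
c=np.zeros((a.shape[0]+b.shape[0],a.shape[1],3),np.uint8);c[:a.shape[0]]=a;c[a.shape[0]:,:b.shape[1]]=b[:,:,::-1];cv2.imwrite("pics/m2.png",c)
print((proj("top",o["eef_pos"])-[220,170])*4.4,(proj("side",o["eef_pos"])-[260,170])*3+[0,264])
```

```text
2.25 [-1.91151105e-01 -1.70518154e-04] [ 0.52658975 -0.31279476  0.07342485] [-0.41453642 -0.76717858 -0.17559656]
(array([-0.02, -0.42,  4.84]), np.float64(-0.002))
[660.37329944 150.34411015] [131.77567253 434.86340984]
```

View pics/m2.png

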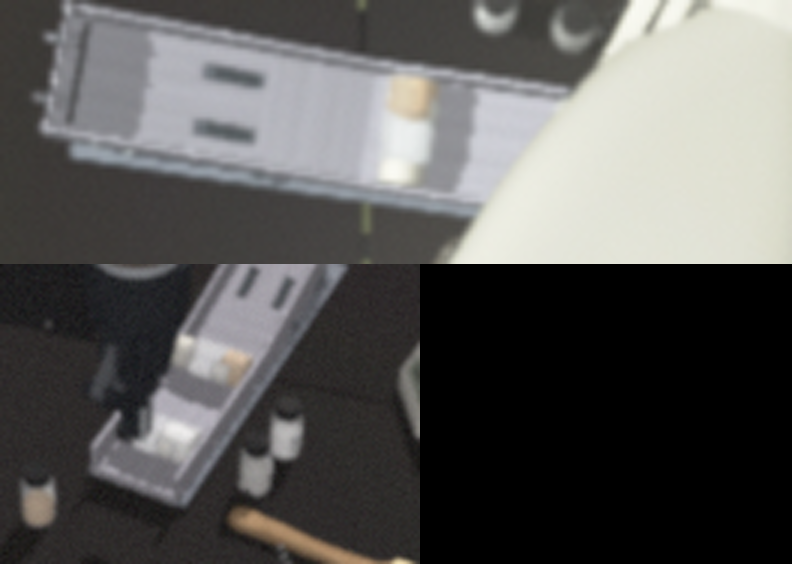

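The arm blocks the top view near the tray. In the side view the tip is at about (133,437), where I predicted it. I'll lower it now.

{"method": "send_rows", "body": {"motion": "1 0 -0.4 2 0; 1 0 -0.4 3.5 0; 1 0 -0.4 4.4 0; 1 0 -0.4 4.8 0; 1 0 -0.4 4.8 0"}}

```text
clock: 2.85
eef_pos: [0.5279, -0.3078, 0.0242]
tool_rot: [0.997, -0.081, 0.0, 0.0]
ft_force: [0.5, 0.7, 0.2]
grip_width: -0.0002
grasp_force: 0.0
```

Run:
```python
from h import *
R=np.load("R.npy");o=bot.get_obs();print(o["clock"],wr(R,o["eef_pos"]),o["eef_pos"],o["ft_force"])
print(shift(o,rw(R,(-.187,0,.025)),R))
b=vision.camera("side")[180:250,280:380];cv2.imwrite("pics/s3.png",cv2.resize(b,None,fx=6,fy=6,interpolation=2)[:,:,::-1])
for x in(-.19,-.15,-.1,-.05,-.02):print(x,(proj("side",rw(R,(x,0,.04)))-[280,180])*6)
```

```text
2.85 [-0.18598335 -0.00066596] [ 0.52791372 -0.30777497  0.02424062] [0.50158327 0.6875732  0.2146893 ]
(array([-0.07,  0.1 , -0.08]), np.float64(-0.0))
-0.19 [144.05071932 342.04116312]
-0.15 [190.34279703 278.08265781]
-0.1 [245.40817616 201.99426302]
-0.05 [297.57619398 129.90094262]
-0.02 [327.57418783  88.4416476 ]
```

View pics/s3.png

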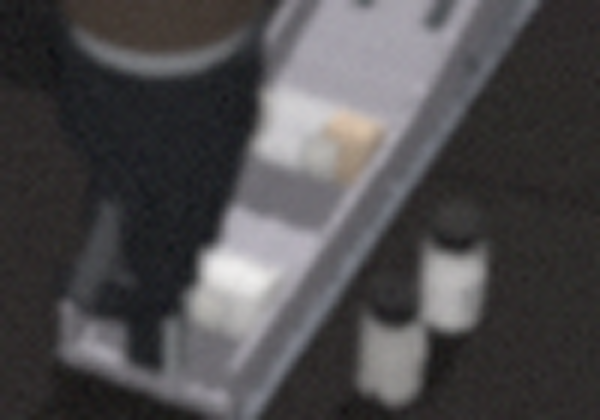

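The tip is over the tray floor behind f (crop ≈150,365) and touching nothing. Rack +x is tool −y, so I push that way.

{"method": "send_rows", "body": {"motion": "1 0 -0.4 0 0; 1 0 -0.9 0 0; 1 0 -1.4 0 0; 1 0 -2.0 0 0; 1 0 -2.6 0 0"}}

```text
clock: 3.4
eef_pos: [0.5322, -0.2811, 0.024]
tool_rot: [0.997, -0.081, 0.0, -0.0]
ft_force: [-0.7, -0.9, -0.3]
grip_width: 0.0001
grasp_force: 0.0
```

{"method": "send_rows", "body": {"motion": "1 0 -0.6 0 0; 1 0 -1.2 0 0; 1 0 -1.8 0 0; 1 0 -2.4 0 0; 1 0 -3.0 0 0"}}

```text
clock: 3.9
eef_pos: [0.537, -0.2517, 0.0239]
tool_rot: [0.997, -0.081, -0.0, 0.0]
ft_force: [-0.1, -0.0, -0.6]
grip_width: -0.0004
grasp_force: 0.0
```

{"method": "send_rows", "body": {"motion": "1 0 -0.6 0 0; 1 0 -1.2 0 0; 1 0 -1.8 0 0; 1 0 -2.4 0 0; 1 0 -3.0 0 0"}}

```text
clock: 4.4
eef_pos: [0.5419, -0.2221, 0.0239]
tool_rot: [0.997, -0.081, 0.0, 0.0]
ft_force: [-1.4, -0.3, -0.5]
grip_width: -0.0
grasp_force: 0.0
```

Run:
```python
from h import *
R=np.load("R.npy");o=bot.get_obs();print(o["clock"],wr(R,o["eef_pos"]),o["eef_pos"],o["ft_force"])
print(shift(o,rw(R,(-.052,0,.0242)),R))
b=vision.camera("side")[130:230,280:400];cv2.imwrite("pics/s4.png",cv2.resize(b,None,fx=6,fy=6,interpolation=2)[:,:,::-1])
for n in("vial_e_mid","vial_f_mid"):
  for d in boxes_of("side",n)[:2]:print(n,d,wr(R,ray_z("side",d["rect"][:2],.033)))
```

```text
4.4 [-0.09921846 -0.00058379] [ 0.54185258 -0.22213701  0.02393504] [-1.35802557 -0.30518891 -0.47713724]
(array([-0.06, -4.72, -0.03]), np.float64(0.0))
vial_e_mid {'rect': [405.6, 210.4, 16.7, 34.8], 'conf': 0.5} [ 0.01502992 -0.17877335]
vial_f_mid {'rect': [333.5, 210.9, 12.6, 14.0], 'conf': 0.41} [-0.06958943 -0.02009659]
```

View pics/s4.png

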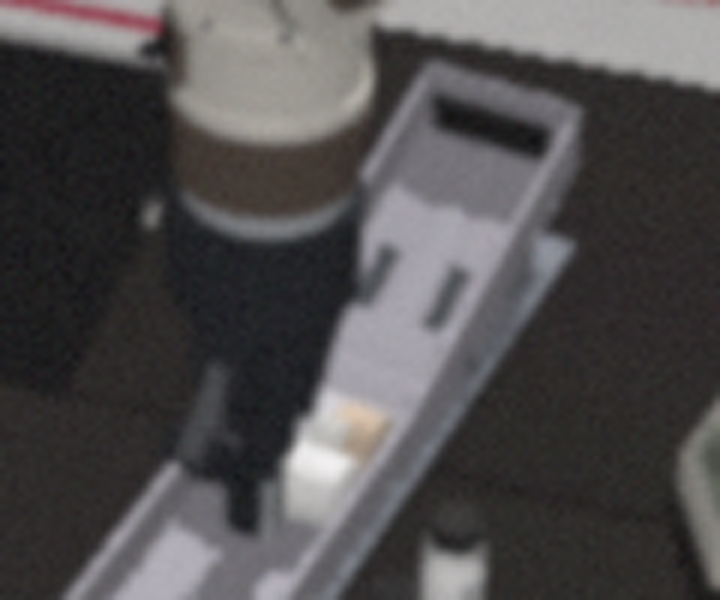

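f has reached e (crop: f at ≈(320,480), e at ≈(355,430)) and both lie straight across the trough. I push on and start climbing at finger x ≈ −52 mm.

{"method": "send_rows", "body": {"motion": "1 0 -0.6 0 0; 1 0 -1.2 0 0; 1 0 -1.8 0 0; 1 0 -2.4 0 0; 1 0 -3.0 0 0"}}

```text
clock: 5.05
eef_pos: [0.5467, -0.1925, 0.0239]
tool_rot: [0.997, -0.081, 0.0, 0.0]
ft_force: [0.1, -0.9, -0.5]
grip_width: -0.0002
grasp_force: 0.3
```

{"method": "send_rows", "body": {"motion": "1 0 -0.5 0 0; 1 0 -1.0 0 0; 1 0 -1.5 0 0; 1 0 -2.0 -0.05 0; 1 0 -2.5 -0.17 0"}}

```text
clock: 5.55
eef_pos: [0.5506, -0.168, 0.0256]
tool_rot: [0.997, -0.081, -0.0, 0.0]
ft_force: [-0.4, -1.6, 0.0]
grip_width: -0.0001
grasp_force: 0.5
```

{"method": "send_rows", "body": {"motion": "1 0 -0.5 -0.12 0; 1 0 -1.0 -0.23 0; 1 0 -1.5 -0.35 0; 1 0 -2.0 -0.46 0; 1 0 -2.5 -0.58 0"}}

```text
clock: 6.05
eef_pos: [0.5548, -0.1433, 0.0316]
tool_rot: [0.997, -0.081, 0.0, 0.0]
ft_force: [-0.7, -0.5, 0.2]
grip_width: 0.0002
grasp_force: 0.7
```

Run:
```python
from h import *
R=np.load("R.npy");o=bot.get_obs();x=wr(R,o["eef_pos"]);print(o["clock"],x,o["eef_pos"],o["ft_force"])
print("want z",.0242+max(0,x[0]+.0523)*.2309)
b=vision.camera("side")[130:230,280:400];cv2.imwrite("pics/s5.png",cv2.resize(b,None,fx=6,fy=6,interpolation=2)[:,:,::-1])
```

```text
6.05 [-0.01932162 -0.00062911] [ 0.55480747 -0.14329743  0.03158137] [-0.74337036 -0.4925868   0.16789126]
want z 0.0318147083744002
```

View pics/s5.png

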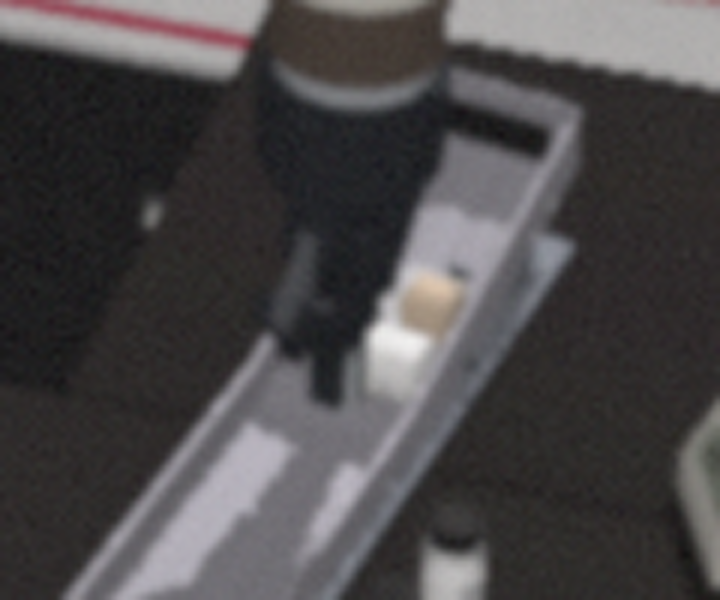

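Both vials are on the slope with the finger tracking it correctly (crop: f ≈(395,360), e ≈(430,300)). I carry on over the fork.

{"method": "send_rows", "body": {"motion": "1 0 -0.5 -0.12 0; 1 0 -1.0 -0.23 0; 1 0 -1.5 -0.35 0; 1 0 -2.0 -0.46 0; 1 0 -2.5 -0.58 0"}}

```text
clock: 6.6
eef_pos: [0.5588, -0.1185, 0.0373]
tool_rot: [0.997, -0.081, -0.0, -0.0]
ft_force: [-0.2, -1.6, 0.9]
grip_width: 0.0003
grasp_force: 0.6
```

{"method": "send_rows", "body": {"motion": "1 0 -0.5 -0.12 0; 1 0 -1.0 -0.23 0; 1 0 -1.5 -0.35 0; 1 0 -2.0 -0.46 0; 1 0 -2.5 -0.58 0"}}

```text
clock: 7.1
eef_pos: [0.5628, -0.0939, 0.0431]
tool_rot: [0.997, -0.081, 0.0, 0.0]
ft_force: [-0.2, -0.0, 0.8]
grip_width: -0.0001
grasp_force: 0.6
```

{"method": "send_rows", "body": {"motion": "1 0 -0.5 -0.12 0; 1 0 -1.0 -0.23 0; 1 0 -1.5 -0.35 0; 1 0 -2.0 -0.46 0; 1 0 -2.4 -0.55 0"}}

```text
clock: 7.6
eef_pos: [0.5652, -0.0807, 0.0486]
tool_rot: [0.997, -0.073, 0.0, -0.004]
ft_force: [0.3, -0.5, 1.5]
grip_width: -0.0002
grasp_force: 0.6
```

Run:
```python
from h import *
R=np.load("R.npy");o=bot.get_obs();x=wr(R,o["eef_pos"]);print(o["clock"],x,o["eef_pos"],o["ft_force"],o["grasp_force"])
print("want z",.0242+max(0,x[0]+.0523)*.2309, "to go",.063-x[0])
b=vision.camera("side")[120:220,300:400];cv2.imwrite("pics/s6.png",cv2.resize(b,None,fx=6,fy=6,interpolation=2)[:,:,::-1])
for n in("vial_e_mid","vial_f_mid"):
  for d in boxes_of("side",n)[:2]:print(n,d)
```

```text
7.6 [ 0.04407963 -0.00075395] [ 0.56517539 -0.08074953  0.04860827] [ 0.32574528 -0.53530377  1.46657122] 0.6141703762114048
want z 0.046454056500770016 to go 0.018920370286834055
vial_e_mid {'rect': [360.9, 163.9, 15.5, 14.9], 'conf': 0.63}
```

View pics/s6.png

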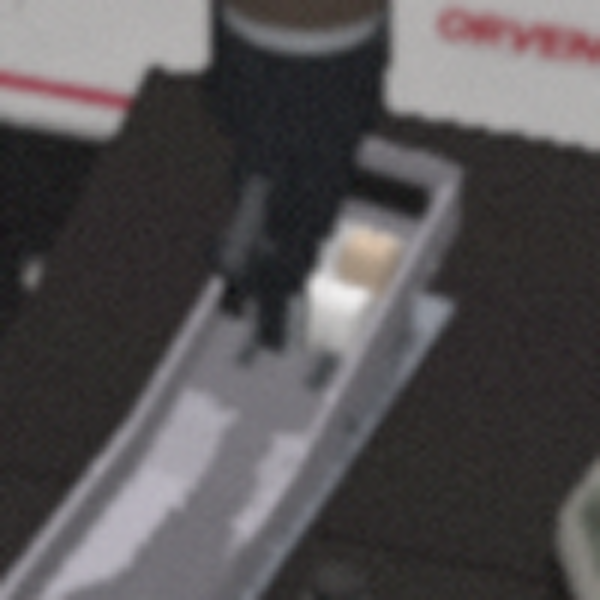

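Both vials are up by the fork (f crop ≈(335,310), e ≈(370,255)). The last call fell short, though: the arm moved only 12 of 24 mm and tilted slightly. I check the joints.

Run:
```python
from h import *
R=np.load("R.npy");o=bot.get_obs();print(o["joint_pos"].round(3),o["joint_vel"].round(3),o["tau"].round(2))
print(Ro.from_quat(o["tool_rot"]).as_matrix().round(4))
```

```text
[-0.146  0.518 -0.086  0.966  0.009  3.141] [-0.002  0.002 -0.001 -0.002 -0.002  0.001] [  0.38 -46.18  21.34   0.1    0.18  -0.  ]
[[ 0.9894 -0.1449  0.0013]
 [-0.1449 -0.9894  0.0084]
 [ 0.     -0.0085 -1.    ]]
```

Joint 6 is at its 3.14 rad limit. A small negative twist of about 4° frees it, with no need to let go of the vials.

{"method": "send_rows", "body": {"motion": "1 0 0 0 -0.02; 1 0 0 0 -0.035; 1 0 0 0 -0.05; 1 0 0 0 -0.065; 1 0 0 0 -0.065"}}

```text
clock: 8.25
eef_pos: [0.565, -0.0809, 0.0484]
tool_rot: [0.999, -0.04, 0.0, -0.004]
ft_force: [0.6, -1.0, -0.0]
grip_width: 0.0001
grasp_force: 0.2
```

Run:
```python
from h import *
R=np.load("R.npy");o=bot.get_obs();x=wr(R,o["eef_pos"]);print(o["clock"],x,o["eef_pos"],o["ft_force"],o["grasp_force"],o["joint_pos"].round(3))
print(shift(o,rw(R,(.063,0,.0242+.1153*.2309)),R))
```

```text
8.25 [ 0.04395029 -0.00064664] [ 0.56504858 -0.08085983  0.04842776] [ 0.63400502 -1.02820204 -0.04604188] 0.24213186465203762 [-0.147  0.518 -0.086  0.966  0.008  3.075]
(array([ 0.09, -1.91, -0.22]), np.float64(0.082))
```

{"method": "send_rows", "body": {"motion": "1 0 -0.4 -0.02 0; 1 0 -0.8 -0.06 0; 1 0.05 -1.2 -0.12 0.01; 1 0.07 -1.6 -0.18 0.01; 1 0.09 -1.9 -0.23 0.01"}}

```text
clock: 8.75
eef_pos: [0.5676, -0.0615, 0.051]
tool_rot: [0.999, -0.045, 0.0, -0.004]
ft_force: [1.1, -1.5, 1.1]
grip_width: 0.0003
grasp_force: 0.9
```

Run:
```python
from h import *
R=np.load("R.npy");o=bot.get_obs();x=wr(R,o["eef_pos"]);print(o["clock"],x,o["eef_pos"],o["ft_force"],o["grasp_force"],o["joint_pos"].round(3))
print(shift(o,rw(R,(.063,0,.0242+.1153*.2309)),R))
a=vision.camera("side");cv2.imwrite("pics/full7.png",a[:,:,::-1])
b=a[130:190,320:390];b=cv2.resize(b,None,fx=8,fy=8,interpolation=2)
cv2.imwrite("pics/s7.png",b[:,:,::-1])
for nm,s,z in(("f",.1125,.016),("e",.1455,.016)):
  t=np.radians(13);print(nm,(proj("side",rw(R,(-.02+s*np.cos(t)-z*np.sin(t),0,.014+s*np.sin(t)+z*np.cos(t))))-[320,130])*8)
for n in("vial_e_mid","vial_f_mid","fork"):
  for d in boxes_of("side",n)[:2]:print(n,d)
```

```text
8.75 [ 6.34609864e-02 -4.18604116e-05] [ 0.5676044  -0.06150781  0.05104655] [ 1.10117525 -1.54612608  1.08103445] 0.9417319670319557 [-0.112  0.515 -0.084  0.972  0.008  3.119]
(array([-0.01,  0.05,  0.02]), np.float64(0.072))
f [251.52102659 300.34424349]
e [290.58749098 231.31343324]
vial_f_mid {'rect': [348.2, 180.6, 16.5, 15.6], 'conf': 0.59}
```

View pics/s7.png

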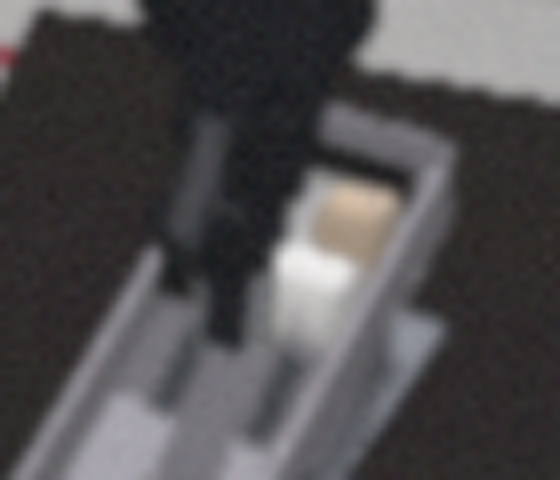

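In this picture both prongs are clear below f (≈(175,380) and (270,400)), f is at ≈(310,290) and e at ≈(360,220). I add a 1.5 mm margin, then back off a little and check that f stays put.

{"method": "send_rows", "body": {"motion": "1 0 -0.08 -0.02 0; 1 0 -0.15 -0.04 0; 1 0 -0.15 -0.04 0"}}

```text
clock: 9.25
eef_pos: [0.5675, -0.0605, 0.0513]
tool_rot: [0.999, -0.045, 0.0, -0.004]
ft_force: [-0.5, -1.0, -0.6]
grip_width: 0.0005
grasp_force: 0.3
```

```bash
cat >> h.py <<'E'
def look(tag):
    R=np.load("R.npy");o=bot.get_obs();x=wr(R,o["eef_pos"]);print(o["clock"],x.round(4),o["eef_pos"].round(4),o["ft_force"].round(1),o["grasp_force"].round(2))
    a=vision.camera("side");cv2.imwrite(f"pics/n{tag}.png",a[:,:,::-1])
    # brightness along line through right half of vials (rack y=-17mm, at vial top height), by slope distance from catch
    t=np.radians(13);g=cv2.GaussianBlur(cv2.cvtColor(a,cv2.COLOR_RGB2GRAY),(3,3),0).astype(np.float32)
    for yy in(-.015,-.024):
        v=[]
        for d in range(-30,76,5):
            s=.0975+d/1000;p=proj("side",rw(R,(-.02+s*np.cos(t)-.02*np.sin(t),yy,.014+s*np.sin(t)+.02*np.cos(t))))
            v.append(int(cv2.getRectSubPix(g,(1,1),tuple(map(float,p)))[0,0]))
        print(yy,v)
    for n in("vial_e_mid","vial_f_mid"):
        for d in boxes_of("side",n)[:1]:print(n,np.round(d["rect"],1),round(d["conf"],2))
E
python3 -c "
from h import *
look(0)"
```

```text
Traceback (most recent call last):
  File "h.py", line 22, in look
    R=np.load("R.npy");o=bot.get_obs();x=wr(R,o["eef_pos"]);print(o["clock"],x.round(4),o["eef_pos"].round(4),o["ft_force"].round(1),o["grasp_force"].round(2))
                                                                                                                                     ^^^^^^^^^^^^^^^^^^^^^^
AttributeError: 'float' object has no attribute 'round'
```

{"method": "send_rows", "body": {"motion": "1 0 0.3 0.05 0; 1 0 0.6 0.1 0; 1 0 0.9 0.15 0; 1 0 1.2 0.2 0; 1 0 1.2 0.2 0"}}

```text
clock: 9.75
eef_pos: [0.5664, -0.073, 0.0491]
tool_rot: [0.999, -0.046, 0.0, -0.004]
ft_force: [0.6, -0.2, -0.2]
grip_width: -0.0001
grasp_force: 0.0
```

```bash
python3 -c "
from h import *
look(1)"
```

```text
Traceback (most recent call last):
  File "h.py", line 22, in look
    R=np.load("R.npy");o=bot.get_obs();x=wr(R,o["eef_pos"]);print(o["clock"],x.round(4),o["eef_pos"].round(4),o["ft_force"].round(1),o["grasp_force"].round(2))
                                                                                                                                     ^^^^^^^^^^^^^^^^^^^^^^
AttributeError: 'float' object has no attribute 'round'
```

```bash
sed -i 's/,o\["grasp_force"\].round(2)/,o["grasp_force"]/' h.py
python3 - <<'E'
from h import *
look(1)
a=cv2.imread("pics/full7.png",0).astype(int);b=cv2.imread("pics/n1.png",0).astype(int)
# patch around f's bright half: shift by template match
T=a[158:176,352:366].astype(np.uint8)
r=cv2.matchTemplate(b[140:200,335:385].astype(np.uint8),T,cv2.TM_CCOEFF_NORMED);_,v,_,l=cv2.minMaxLoc(r);print(v,"f patch moved px",l[0]+335-352,l[1]+140-158)
R=np.load("R.npy");t=np.radians(13)
for d in(15,20,25):
  s=.0975+d/1000;print(d,proj("side",rw(R,(-.02+s*np.cos(t)-.016*np.sin(t),-.015,.014+s*np.sin(t)+.016*np.cos(t)))))
E
```

```text
9.75 [ 0.052  -0.0007] [ 0.5664 -0.073   0.0491] [ 0.6 -0.2 -0.2] 0.0
-0.015 [113, 114, 112, 109, 107, 116, 141, 165, 180, 189, 202, 221, 229, 206, 165, 149, 153, 167, 183, 179, 126, 60]
-0.024 [79, 79, 80, 80, 81, 104, 142, 166, 178, 183, 188, 200, 206, 188, 158, 145, 148, 156, 169, 166, 116, 58]
vial_f_mid [235.2 296.9  30.7  28.6] 0.17
0.9796305298805237 f patch moved px -1 1
15 [356.63837243 169.15256704]
20 [357.37885247 167.82363381]
25 [358.11647944 166.49978597]
```

The profile shows f between about −2 and +33 mm from the catch, with e above it. f rolled back by only ~5 mm and the finger has no contact, so the fork is holding. I retract upwards.

{"method": "send_rows", "body": {"motion": "1 0 0.2 -1 0; 1 0 0.5 -3 0; 1 0 0.5 -6 0; 1 0 0.5 -10 0; 1 0 0.5 -14 0"}}

```text
clock: 10.4
eef_pos: [0.5656, -0.0786, 0.1911]
tool_rot: [0.999, -0.045, 0.0, -0.004]
ft_force: [1.1, -0.3, -1.0]
grip_width: 0.0
grasp_force: 0.0
```

{"method": "send_rows", "body": {"motion": "1 -4 3 0 0; 1 -8 6 0 0; 1 -12 9 0 0; 1 -16 12 0 0; 1 -18 14 0 0"}}

```text
clock: 10.9
eef_pos: [0.3708, -0.2024, 0.1888]
tool_rot: [0.999, -0.046, 0.0, -0.004]
ft_force: [0.9, -0.4, -0.1]
grip_width: 0.0001
grasp_force: 0.0
```

Run:
```python
from h import *
look(2)
R=np.load("R.npy");b=cv2.imread("pics/n1.png",0);c=cv2.imread("pics/n2.png",0)
r=cv2.matchTemplate(c[140:200,335:385],b[159:177,351:365],cv2.TM_CCOEFF_NORMED);_,v,_,l=cv2.minMaxLoc(r);print(v,l[0]+335-351,l[1]+140-159)
im=vision.camera("top");cv2.imwrite("pics/t9.png",im[:,:,::-1])
t=np.radians(13);g=cv2.cvtColor(im,cv2.COLOR_RGB2GRAY).astype(np.float32)
for yy in(-.015,0,.015):
  print(yy,[int(cv2.getRectSubPix(g,(1,1),tuple(map(float,proj("top",rw(R,(-.02+(.0975+d/1e3)*np.cos(t)-.02*np.sin(t),yy,.014+(.0975+d/1e3)*np.sin(t)+.02*np.cos(t)))))))[0,0]) for d in range(-30,76,5)])
for n in("vial_e_mid","vial_f_mid","vial_a"):
  for d in boxes_of("top",n)[:3]:
    z=.065 if n!="vial_a" else .045;print(n,np.round(d["rect"],1),round(d["conf"],2),wr(R,ray_z("top",d["rect"][:2],z)).round(3))
```

```text
10.9 [-0.1074  0.1714] [ 0.3708 -0.2024  0.1888] [ 0.9 -0.4 -0.1] 0.0
-0.015 [112, 111, 110, 110, 109, 117, 140, 164, 178, 187, 200, 220, 228, 203, 163, 147, 150, 164, 181, 178, 125, 60]
-0.024 [77, 77, 78, 80, 81, 104, 139, 165, 176, 180, 187, 199, 206, 187, 157, 144, 146, 154, 167, 165, 116, 57]
vial_e_mid [354.1 156.6  27.7  11.3] 0.56
vial_f_mid [351.  167.5  25.2  16.8] 0.69
0.7621060609817505 -7 -2
-0.015 [132, 103, 92, 91, 88, 88, 104, 157, 198, 234, 250, 249, 226, 158, 139, 171, 207, 225, 217, 185, 139, 127]
0 [137, 134, 135, 135, 136, 136, 143, 185, 202, 209, 221, 221, 204, 181, 216, 227, 230, 225, 212, 181, 139, 128]
0.015 [134, 122, 121, 114, 114, 119, 125, 183, 216, 225, 223, 214, 198, 178, 214, 224, 225, 218, 205, 176, 136, 126]
vial_e_mid [250.9 188.8  10.6  28. ] 0.82 [0.114 0.002]
vial_f_mid [265.1 190.9  12.2  27.7] 0.81 [0.077 0.002]
vial_a [385.6 232.2   9.6   4.8] 0.62 [-0.242  0.062]
vial_a [331.6 171.9   7.1  16.2] 0.51 [-0.083 -0.075]
```

The brightness profiles are unchanged with the arm clear. f's axis is about 18 mm past the catch and e's is 33 mm higher, level across the trough.

```bash
python3 -c "
from workcell import workorder
print(workorder.job_done())"
```

```text
the job is handed in; nothing more can be done
None
```

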